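Dock the shoe polisher and press its brush head home

TASK

Push the cordless shoe polisher along the shelf, nose first, all the way into its charging dock, so that it cannot slide or turn. Then take the wide polishing brush head with the square hub out of the wooden caddy, turn it until its cross-shaped stem meshes with the socket on top of the docked polisher, and press it down fully home against the ejector spring, hub on chuck. Keep pressing and finish while still gripping the head and holding it home, so that I can turn the lock ring, and leave the other brush head and everything else on the shelf where they are.

Things in the scene. Friction and masses are not known exactly. Their poses are not given: they have to be found in the camera images.
- polisher: Cordless polisher, loose, about 0.8 kg, 150 mm tall, upright on a flat black battery foot. Origin: on the shelf, on the handle's upright axis. x (level): heel to nose, the way into the dock; z up. Foot: y -40 to +40 mm, nose face at x = +45 mm, heel at x = -75 mm, 26 mm high. Grey round handle, 58 mm wide at its foot, 50 above. Starts 110 to 160 mm short of the dock, roughly in line.
- heel (a point): Centre of the polisher's flat upright heel face (80 mm wide, 26 mm high), 13 mm above the shelf: push here, low, along the polisher's x axis (same axes as polisher). When docked the heel stands 14 mm out of the dock's guides.
- dock: Black U-shaped charging dock fixed on the shelf. Its frame is where the polisher's origin and x axis lie when fully home, nose against the back block (44 mm high). x (level): the way in. Rails from x = -25 to +45 mm, inside at y = +-43 mm (3 mm play a side), outside +-55, 38 mm high, with lips over the foot; flared guides open to +-54 mm inside at x = -61 mm.
- socket (a point): Centre of the chuck's mouth, 150 mm above the shelf on the polisher's axis: top of a round steel nose 38 mm wide that stands 32 mm out of the handle. Cross-shaped socket: two slots 7.5 mm wide, 25 mm long, 30 mm deep, along this point's x and y axes; z up. The chuck starts at any angle to the handle and turns stiffly (0.08 N m).
- ejector (a joint): Travel (m) of the spring ejector in the socket: 0 = up, its face 15 mm below the mouth; about 0.009 with the head fully home. Spring: 4 N at 0, 8.5 N at 0.009, so it pushes a released head out by 9 mm.
- brush_hub (a point): Centre of the wide brush head's hub: beech, 44 mm square, 30 mm high, flats square to this point's x and y; z up. Bristles 40 mm across, up to 36 mm above this point. Hub underside 15 mm below it, the steel stem's tip 39 mm below: a cross, blades 5 mm thick, 22 mm long, along x and y (fits in 4 positions). 90 g. Stands stem down in either well, any yaw. Home: 15 mm above socket.
- brush_head: The same wide brush head; origin: centre of the hub's underside, where the stem begins; axes as brush_hub.
- caddy: Dark wooden caddy block fixed on the shelf, 70 mm (x) by 170 mm (y), 34 mm high, two round wells 27 mm wide, 30 mm deep, at y = -47 and +47 mm; one holds the brush head, the other the dauber, hub undersides on the block's top. Origin: centre of its underside.
- dauber_head: The other head in the caddy, narrow: round beech hub of 33 mm diameter, 22 mm high, with a thin tuft up to 54 mm above its origin. Origin: centre of the hub's underside, on the caddy's top. Leave it.
- dispenser: Clear acrylic push dispenser of white collar stays, 50 x 90 mm foot, 138 mm tall; origin: centre of its underside. Leave it.
- clamp: Blue plastic spring clamp lying on its side, 110 mm long (along its x), about 70 mm wide, 20 mm high; origin: underside at the pivot. Leave it.
- jewel_cube: Glass jewelry cube with brass edges, 76 mm, with a ball knob on top (85 mm in all); origin: centre of its underside. Leave it.
- cufflink_a: Steel cufflink standing on its round 18 mm face, 25 mm high; origin: centre of its underside. Leave it.
- cufflink_b: The other cufflink of the pair, the same. Leave it.
- cream_jar: Amber glass shoe-cream jar with metal lid, 52 mm in diameter, 45 mm high; origin: centre of its underside. Leave it.
Mind the look-alikes: they are no part of the job. Leave any pink or turquoise look-alike of the polisher alone.

How it is judged:
On the way, in this order (a step that is already met when the one before it is completed fails the run):
1. the polisher stands fully home in the dock (x of polisher in the frame of dock above -0.006 m and y of polisher in the frame of dock between -0.007 and 0.007 m and angle between the x axis of polisher and the x axis of dock, either way round below 0.1 rad and angle between polisher's own z axis and vertical below 0.06 rad and linear speed of polisher below 0.02 m/s), for 0.2 s.
2. the brush head's stem has meshed with the socket and gone at least 8 mm in, the polisher still docked (x of polisher in the frame of dock above -0.006 m and y of polisher in the frame of dock between -0.007 and 0.007 m and angle between the x axis of polisher and the x axis of dock, either way round below 0.1 rad and angle between polisher's own z axis and vertical below 0.06 rad and horizontal distance between brush_hub and socket below 0.005 m and angle between brush_hub's own z axis and vertical below 0.12 rad and (angle between the x axis of brush_hub and the x axis of socket, either way round below 0.2 rad or angle between the x axis of brush_hub and the y axis of socket, either way round below 0.2 rad) and z of brush_hub in the frame of socket below 0.031 m), for 0.1 s.
At the end, for the whole second after the job is handed in: Polisher upright in the dock (within 6 mm of home, 0.1 rad); brush stem meshed in the socket (5 mm, 0.2 rad), hub within 2.5 mm of the chuck, ejector over 6.5 mm down, head pressed on the polisher with over 4 N and fingers still on it with over 2 N (x of polisher in the frame of dock above -0.006 m and y of polisher in the frame of dock between -0.007 and 0.007 m and angle between the x axis of polisher and the x axis of dock, either way round below 0.1 rad and angle between polisher's own z axis and vertical below 0.06 rad and horizontal distance between brush_hub and socket below 0.005 m and angle between brush_hub's own z axis and vertical below 0.12 rad and (angle between the x axis of brush_hub and the x axis of socket, either way round below 0.2 rad or angle between the x axis of brush_hub and the y axis of socket, either way round below 0.2 rad) and z of brush_hub in the frame of socket below 0.0175 m and value of joint ejector above 0.0065 m and contact force between the fingers and brush_head above 2 N and contact force between brush_head and polisher above 4 N); the arm keeps its last pose, push and grip.
It fails at once if the polisher is knocked over (angle between polisher's own z axis and vertical above 0.35 rad).
It fails at once if one of the other things on the shelf, or the other brush head, is moved by more than 25 mm (distance of any of dauber_head, dispenser, clamp, jewel_cube, cufflink_a, cufflink_b, cream_jar from where it was at the start of the episode above 0.025 m).
It also fails if it takes over 67 s, if anything falls off the work surface, if the arm or the gripper's body presses on something with over 40 N, if the wrist force passes 120 N, or if a joint passes its speed limit or range.

ROBOT

A 6-joint arm with a two-finger parallel gripper is mounted at the origin on the work surface. World frame = base frame: x ahead of the robot, y to its left, z up, the work surface at z = 0. Lengths are in m, angles in rad, forces in N, time in s.
With the tool pointing down it reaches from about 0.35 to 0.925 m from the base axis. Payload 6.4 kg.
Tool frame: the origin (TCP) lies at the very end of the fingers, on their centre line; the grasp point (between the pads) lies env.grip_depth behind it (env.grip_depth is the distance from the TCP to the grasp point, in m); z points along the fingers, y is the line along which they close (so a half turn about z gives the same grasp; the last joint's range is limited). The gripper opens to 85 mm and grips with 20 to 120 N. Pads are 22 mm wide; open, the fingers measure 114 mm over their backs; the gripper's body (76 mm by 85 mm) begins 54 mm behind the grasp point. The pads swing forward as they close: fully open they stand 13 mm farther back than shut.
Start: joints at [1.14, 0.245, 1.558, -0, 1.339, -0.174], TCP at [0.165, 0.629, 0.231] pointing down, gripper open.
Joint ranges: [-3.13, 3.13], [-1.02, 2.26], [0.13, 2.54], [-0.95, 4.09], [0.21, 2.88], [-2.74, 2.74]. Speed limits (rad/s): [2.57, 2.57, 3.14, 3.14, 3.14, 3.14].

INTERFACE

Orientations are given as a unit quaternion [x, y, z, w].
In Python, from station import env, snapshot gives the robot as it stands.
- The arm moves only by the shell command python3 -m pendant 'ROWS' [FORCE]. ROWS is JSON, a list of rows, each an object of numbers: "gripper": the closure, from -1 (fully open) to 1 (shut); "dx", "dy", "dz": the shift along the tool's x, y, z in mm; "spin": the turn about the tool's z in rad. In form: [{"gripper": .., "dx": .., "dy": .., "dz": .., "spin": ..}, ...]. A call has 1 to 8 rows; each row shifts and turns the commanded pose from where the row before left it, along the tool's axes as they then stand; what a row does not reach is not made up. A row lasts 1/8 s, in which the tool goes at most 62.5 mm and 10.7 degrees, less where a joint would pass 70% of its speed; a pose out of reach is approached as far as the arm can. A call is refused whole if a number of a shift passes 62.5 or a number of a turn 0.188, either way. A call with a gripper value outside its range is refused whole. The fingers move at their own pace and stop on an object; FORCE is the grip in N (left out, the last holds). Time passes only in rows, so rows that do not move let the fingers close. It gives the time, the measured TCP pose, the force, the opening and the grip force at its end, in the units of the state.
- env.read_state(): the state, without advancing time (a new reading comes with each control period).
- snapshot(name): name is "side" or "top" or "wrist"; returns a dict with "color" (420x560x3 uint8, red, green, blue), "fx", "fy", "cx", "cy" (pixels), "dist" ([k1, k2, p1, p2, k3] as OpenCV has them; the pictures are not rectified), "world_to_cam" (4x4, takes a point from world to camera coordinates). Camera axes: x right, y up, looking along -z (the intrinsics and any distortion apply to the point x, -y, -z); pixel columns grow to the right and rows downward; lengths in m; the calibration is good to about 2 mm. A picture is of the moment at which its call begins. There is no depth.
- env.job_done(): hands the job in; it is judged then, once.
The state is a dict: "time": time; "joint_pos": joint angles; "joint_vel": joint speeds; "joint_efforts": joint torques, N m; "ee_pos": TCP position; "tool_rot": TCP orientation; "wrist_force": force on the tool from outside, world axes, zero at the start; "torque": the same for the moment, N m; "opening": finger opening in m; "gripper_force": force on a finger pad.
Only numpy, scipy, OpenCV 4.12 (cv2) and the standard library are available. Lean on these libraries where they do the work, as an engineer would, in place of code of your own. Each camera call takes 0.05 s, during which the arm holds its last target. There are 200 camera calls.

## Working session

There is one attempt and no reset: what is moved stays moved. The work goes in short steps, Python scripts to look and compute and a shell command to move; the robot and the scene stay as the last step left them, time stands still between calls to the robot, and variables do not carry over. Pictures are saved under pics/ and viewed, at most 10 in all, crops included, and the job is handed in when it is done.

```bash
mkdir -p pics
cat > h.py <<'E'
import numpy as np, cv2
from station import env, snapshot
from scipy.spatial.transform import Rotation as R
def snap(n,f):
    s=snapshot(n); cv2.imwrite('pics/'+f+'.png',s['color'][:,:,::-1]); np.save('pics/'+f+'.npy',s,allow_pickle=True); return s
def load(f): return np.load('pics/'+f+'.npy',allow_pickle=True).item()
def K(s): return np.array([[s['fx'],0,s['cx']],[0,s['fy'],s['cy']],[0,0,1.]])
def ray(s,uv):
    p=cv2.undistortPoints(np.array(uv,float).reshape(-1,1,2),K(s),np.array(s['dist'],float)).reshape(-1,2)
    d=np.c_[p[:,0],-p[:,1],-np.ones(len(p))]
    T=np.array(s['world_to_cam']); return -T[:3,:3].T@T[:3,3], d@T[:3,:3]
def onz(s,uv,z):
    o,d=ray(s,uv); return o+d*((z-o[2])/d[:,2])[:,None]
def proj(s,P):
    T=np.array(s['world_to_cam']); c=np.atleast_2d(P)@T[:3,:3].T+T[:3,3]
    return cv2.projectPoints(c*[1,-1,-1],np.zeros(3),np.zeros(3),K(s),np.array(s['dist'],float))[0].reshape(-1,2)
def tool():
    st=env.read_state(); return np.array(st['ee_pos']),R.from_quat(st['tool_rot']).as_matrix()
def totool(dw):
    return tool()[1].T@np.asarray(dw)*1000
E
python3 - <<'E'
from h import *
a=snap('top','top0');b=snap('side','side0')
for s in(a,b): print(ray(s,[[280,210]]))
print(env.grip_depth,env.read_state()); print(tool()[1].round(3))
E
```

```text
(array([0.3827371 , 0.01970258, 1.07087472]), array([[ 0.17704203,  0.0109411 , -0.98428737]]))
(array([ 0.46315947, -0.75128276,  0.84621304]), array([[ 0.06166401,  0.72224241, -0.68911976]]))
0.0187 {'time': 0.1, 'joint_pos': array([ 1.13990213e+00,  2.45734088e-01,  1.55891341e+00,  5.53725695e-06,
        1.33869346e+00, -1.74083457e-01]), 'joint_vel': array([-0.00070718, -0.0012537 , -0.00256423, -0.00065601, -0.00191564,
        0.0003916 ]), 'joint_efforts': array([ 4.02312908e-04, -4.30664384e+01, -3.27129686e+01, -1.81598939e-04,
        2.76398649e-03,  4.97146857e-06]), 'ee_pos': array([0.16486552, 0.6282197 , 0.23028556]), 'tool_rot': array([ 1.28053391e-01,  9.91766890e-01, -8.33660211e-04, -2.62978407e-04]), 'wrist_force': array([ 0.87016115,  0.68785692, -0.24701973]), 'torque': array([-0.05483862, -0.01679058, -0.01624691]), 'gripper_force': 0.0, 'opening': 0.08502875005642234}
[[-0.967  0.254 -0.001]
 [ 0.254  0.967 -0.002]
 [ 0.    -0.002 -1.   ]]
```

View pics/top0.png

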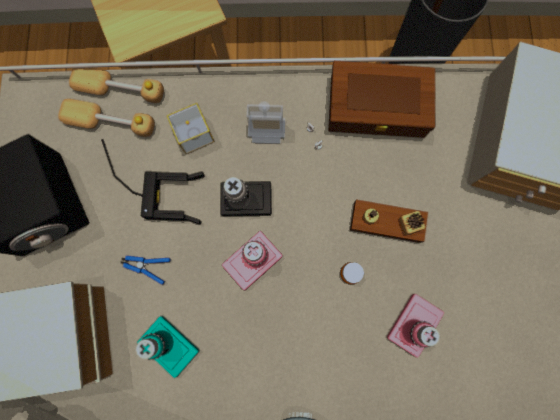

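View pics/side0.png

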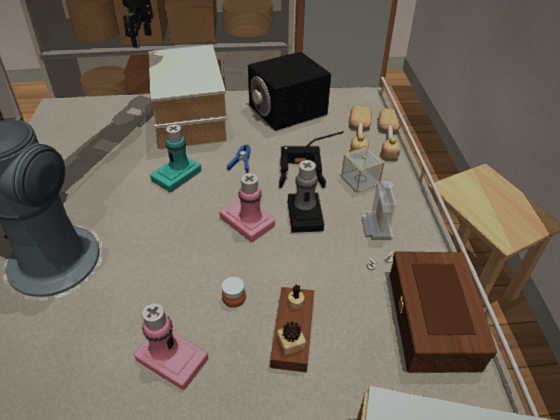

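The top view shows the grey polisher with its chuck at (234,187) and foot spanning (220–271, 181–216). The dock is at (143–203, 172–222) and opens to the right, towards the polisher. The brush is in the caddy at (414,222) and the dauber at (372,215). Next I'll measure these by mask.

Run:
```python
from h import *
s=load('top0');b=load('side0');c=s['color'];hsv=cv2.cvtColor(c,cv2.COLOR_RGB2HSV)
dark=(hsv[:,:,2]<62).astype(np.uint8)
m=np.zeros_like(dark);m[165:235,130:285]=dark[165:235,130:285]
m=cv2.morphologyEx(m,cv2.MORPH_OPEN,np.ones((3,3)))
n,l,st,ce=cv2.connectedComponentsWithStats(m)
for i in range(1,n):
    if st[i,4]<60: continue
    pts=np.argwhere(l==i)[:,::-1].astype(np.float32)
    for z in(0.026,0.038):
        P=onz(s,pts,z)[:,:2].astype(np.float32)
        r=cv2.minAreaRect(P); print(i,st[i],z,np.round(cv2.boxPoints(r),4).tolist(),np.round(r[1],4))
# caddy brown
m=((hsv[:,:,0]<14)&(hsv[:,:,1]>110)&(hsv[:,:,2]<140)).astype(np.uint8);mm=np.zeros_like(m);mm[190:250,340:440]=m[190:250,340:440]
pts=np.argwhere(mm>0)[:,::-1].astype(np.float32);r=cv2.minAreaRect(onz(s,pts,.034)[:,:2].astype(np.float32));print('caddy',r)
print('chuck top',onz(s,[[234,187]],.15)); print('chuck side',onz(b,[[307,166]],.15))
print('brush',onz(s,[[414,222]],.08),'side',onz(b,[[291,332]],.085))
print('dauber',onz(s,[[372,215]],.056),'jar',onz(s,[[353,272]],.045),'cuffs',onz(s,[[310,127],[319,145]],.02))
big=cv2.resize(c[150:300,120:440],None,fx=2.5,fy=2.5,interpolation=cv2.INTER_CUBIC);cv2.imwrite('pics/crop1.png',big[:,:,::-1])
```

```text
1 [ 141  172   63   52 1374] 0.026 [[0.5430999994277954, 0.21729999780654907], [0.6653000116348267, 0.21160000562667847], [0.6718999743461609, 0.3528999984264374], [0.5497999787330627, 0.358599990606308]] [0.1414 0.1223]
1 [ 141  172   63   52 1374] 0.038 [[0.5412999987602234, 0.2151000052690506], [0.6620000004768372, 0.2093999981880188], [0.6686000227928162, 0.3490999937057495], [0.5478000044822693, 0.3546999990940094]] [0.1398 0.1209]
2 [ 221  182   51   34 1261] 0.026 [[0.5593000054359436, 0.052400000393390656], [0.6380000114440918, 0.050999999046325684], [0.6402000188827515, 0.16850000619888306], [0.5613999962806702, 0.16990000009536743]] [0.1175 0.0788]
2 [ 221  182   51   34 1261] 0.038 [[0.557200014591217, 0.05209999904036522], [0.6351000070571899, 0.050700001418590546], [0.6371999979019165, 0.16680000722408295], [0.5593000054359436, 0.16820000112056732]] [0.1161 0.0779]
caddy ((0.5395606756210327, -0.21947932243347168), (0.1717471033334732, 0.07364805042743683), 78.651123046875)
chuck top [[0.59850145 0.12448372 0.15      ]]
chuck side [[0.59891309 0.12217571 0.15      ]]
brush [[ 0.52869768 -0.26453013  0.08      ]] side [[ 0.52750674 -0.27466645  0.085     ]]
dauber [[ 0.55002832 -0.17682938  0.056     ]] jar [[ 0.42350699 -0.12982626  0.045     ]] cuffs [[ 0.77503628 -0.04454101  0.02      ]
 [ 0.72901743 -0.06492815  0.02      ]]
```

View pics/crop1.png

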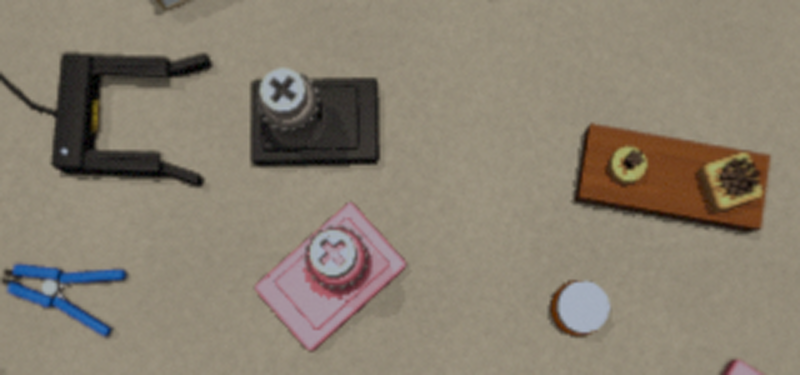

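```bash
python3 - <<'E'
from h import *
s=load('top0')
f=lambda x,y:[120+x/2.5,150+y/2.5]
out=onz(s,[f(100,57),f(165,60)],.038)[:,:2];low=onz(s,[f(85,167),f(155,170)],.038)[:,:2]
inn=onz(s,[f(102,75),f(165,77)],.038)[:,:2];linn=onz(s,[f(95,150),f(155,153)],.038)[:,:2]
print('outer',out,low,'inner',inn,linn)
print('tips',onz(s,[f(210,62),f(203,182)],.038)[:,:2],'railends',onz(s,[f(168,68),f(158,160)],.038)[:,:2])
print('block inner',onz(s,[f(93,78),f(88,150)],.044)[:,:2])
E
python3 -m pendant '[{"gripper":0,"dx":0,"dy":-60,"spin":0.18},{"dx":0,"dy":-60,"spin":0.18},{"dx":0,"dy":-60,"spin":0.18}]' 30; python3 -c "
from h import *
print(tool()[1].round(3),env.read_state()['joint_pos'].round(3))"
```

```text
outer [[0.66220145 0.31120453]
 [0.65807531 0.24985284]] [[0.55783733 0.3216978 ]
 [0.55389815 0.25676957]] inner [[0.64478047 0.30872986]
 [0.6416979  0.24947334]] [[0.57359708 0.31292788]
 [0.56978243 0.25713297]]
tips [[0.65531958 0.20755664]
 [0.5419653  0.21230596]] railends [[0.65030129 0.2468562 ]
 [0.56318202 0.25420605]]
block inner [[0.6405548  0.31538174]
 [0.57260487 0.31770396]]
[[-0.967  0.254 -0.001]
 [ 0.254  0.967 -0.002]
 [ 0.    -0.002 -1.   ]] [ 1.14   0.246  1.559  0.     1.339 -0.174]invalid input at $[0]: expected keys gripper, dx, dy, dz, spin
```

```bash
python3 -m pendant '[{"gripper":0,"dx":-35.7,"dy":-29.9,"dz":0,"spin":0},{"gripper":0,"dx":-35.7,"dy":-29.9,"dz":0,"spin":0},{"gripper":0,"dx":-35.7,"dy":-29.9,"dz":0,"spin":0},{"gripper":0,"dx":-35.7,"dy":-29.9,"dz":0,"spin":0},{"gripper":0,"dx":-35.7,"dy":-29.9,"dz":0,"spin":0},{"gripper":0,"dx":-35.7,"dy":-29.9,"dz":0,"spin":0},{"gripper":0,"dx":-35.7,"dy":-29.9,"dz":0,"spin":0},{"gripper":0,"dx":-35.7,"dy":-29.9,"dz":0,"spin":0}]' 30 &&  python3 -m pendant '[{"gripper":0,"dx":-35.7,"dy":-29.9,"dz":0,"spin":0},{"gripper":0,"dx":-35.7,"dy":-29.9,"dz":0,"spin":0},{"gripper":0,"dx":-35.7,"dy":-29.9,"dz":0,"spin":0},{"gripper":0,"dx":-35.7,"dy":-29.9,"dz":0,"spin":0},{"gripper":0,"dx":-35.7,"dy":-29.9,"dz":0,"spin":0},{"gripper":0,"dx":-35.7,"dy":-29.9,"dz":0,"spin":0},{"gripper":0,"dx":-35.7,"dy":-29.9,"dz":0,"spin":0},{"gripper":0,"dx":-35.7,"dy":-29.9,"dz":0,"spin":0}]' && python3 -m pendant '[{"gripper":0,"dx":0,"dy":0,"dz":0,"spin":0.171},{"gripper":0,"dx":0,"dy":0,"dz":0,"spin":0.171},{"gripper":0,"dx":0,"dy":0,"dz":0,"spin":0.171},{"gripper":0,"dx":0,"dy":0,"dz":0,"spin":0.171},{"gripper":0,"dx":0,"dy":0,"dz":0,"spin":0.171},{"gripper":0,"dx":0,"dy":0,"dz":0,"spin":0.171},{"gripper":0,"dx":0,"dy":0,"dz":0,"spin":0.171},{"gripper":0,"dx":0,"dy":0,"dz":0,"spin":0.171}]'; python3 -c "
from h import *
p,Rm=tool();print(Rm.round(3),env.read_state()['joint_pos'].round(3))
print(totool(np.array([.5965,.02,.05])-p))"
```

```text
time: 1.1
ee_pos: [0.381, 0.3234, 0.2309]
tool_rot: [0.128, 0.992, -0.0, -0.0]
wrist_force: [0.4, -0.2, 0.1]
opening: 0.0427
gripper_force: 0.0
time: 2.1
ee_pos: [0.5965, 0.0196, 0.2308]
tool_rot: [0.128, 0.992, 0.0, -0.0]
wrist_force: [0.6, -0.3, -0.2]
opening: 0.0428
gripper_force: 0.0
time: 3.1
ee_pos: [0.5957, 0.021, 0.2307]
tool_rot: [0.728, 0.686, -0.0, -0.0]
wrist_force: [-0.6, 0.9, -0.6]
opening: 0.043
gripper_force: 0.0
[[ 0.06   0.998 -0.001]
 [ 0.998 -0.06   0.   ]
 [ 0.    -0.001 -1.   ]] [-0.155  0.122  1.7    0.     1.321 -0.095]
[ -0.95990942   1.03436191 180.72069274]
```

```bash
python3 -m pendant '[{"gripper":0,"dx":0,"dy":0.5,"dz":50,"spin":0},{"gripper":0,"dx":0,"dy":0.5,"dz":50,"spin":0},{"gripper":0,"dx":0,"dy":0,"dz":50,"spin":0},{"gripper":0,"dx":0,"dy":0,"dz":40,"spin":0},{"gripper":0,"dx":0,"dy":0,"dz":20,"spin":0},{"gripper":0,"dx":0,"dy":0,"dz":14,"spin":0},{"gripper":0,"dx":0,"dy":0,"dz":0,"spin":0}]' && python3 -m pendant '[{"gripper":0,"dx":8,"dy":0,"dz":0,"spin":0},{"gripper":0,"dx":6,"dy":0,"dz":0,"spin":0},{"gripper":0,"dx":4,"dy":0,"dz":0,"spin":0},{"gripper":0,"dx":4,"dy":0,"dz":0,"spin":0},{"gripper":0,"dx":6,"dy":0,"dz":0,"spin":0},{"gripper":0,"dx":8,"dy":0,"dz":0,"spin":0},{"gripper":0,"dx":10,"dy":0,"dz":0,"spin":0},{"gripper":0,"dx":10,"dy":0,"dz":0,"spin":0}]'
python3 - <<'E'
from h import *
s=snap('top','top1')
c=s['color'];cv2.imwrite('pics/crop2.png',cv2.resize(c[150:300,120:440],None,fx=2.5,fy=2.5,interpolation=cv2.INTER_CUBIC)[:,:,::-1])
E
```

```text
time: 3.98
ee_pos: [0.5972, 0.0208, 0.0073]
tool_rot: [0.726, 0.688, -0.0, -0.0]
wrist_force: [-0.6, 1.0, 0.2]
opening: 0.0427
gripper_force: 0.0
time: 4.97
ee_pos: [0.6007, 0.0756, 0.0079]
tool_rot: [0.726, 0.688, -0.001, 0.001]
wrist_force: [-0.4, -6.1, 2.5]
opening: 0.0432
gripper_force: 3.2
```

View pics/crop2.png

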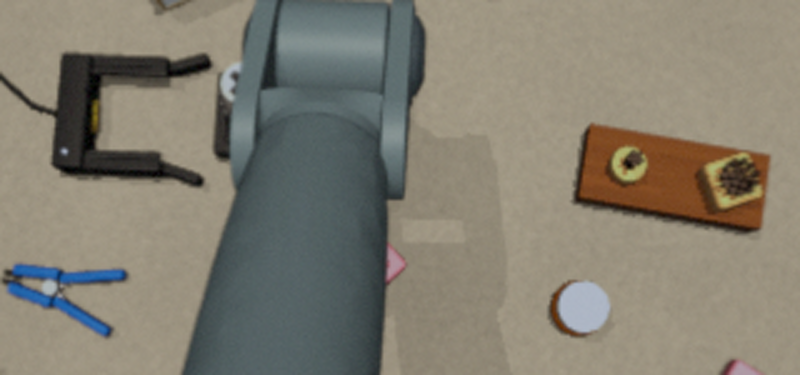

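The nose edge is now at crop (217, 72–155), about 3 mm off the dock's centre line, which the flared guides will take up. I'll keep pushing.

```bash
python3 -m pendant '[{"gripper":0,"dx":10,"dy":0,"dz":0,"spin":0},{"gripper":0,"dx":10,"dy":0,"dz":0,"spin":0},{"gripper":0,"dx":10,"dy":0,"dz":0,"spin":0},{"gripper":0,"dx":8,"dy":0,"dz":0,"spin":0},{"gripper":0,"dx":8,"dy":0,"dz":0,"spin":0},{"gripper":0,"dx":8,"dy":0,"dz":0,"spin":0},{"gripper":0,"dx":8,"dy":0,"dz":0,"spin":0}]' && python3 -m pendant '[{"gripper":0,"dx":6,"dy":0,"dz":0,"spin":0},{"gripper":0,"dx":6,"dy":0,"dz":0,"spin":0},{"gripper":0,"dx":6,"dy":0,"dz":0,"spin":0},{"gripper":0,"dx":6,"dy":0,"dz":0,"spin":0},{"gripper":0,"dx":5,"dy":0,"dz":0,"spin":0}]' &&  python3 -m pendant '[{"gripper":0,"dx":3,"dy":0,"dz":0,"spin":0},{"gripper":0,"dx":3,"dy":0,"dz":0,"spin":0},{"gripper":0,"dx":3,"dy":0,"dz":0,"spin":0},{"gripper":0,"dx":0,"dy":0,"dz":0,"spin":0}]'
```

```text
time: 5.9
ee_pos: [0.6029, 0.1362, 0.0078]
tool_rot: [0.725, 0.688, -0.003, 0.001]
wrist_force: [-4.9, -11.9, 6.5]
opening: 0.0429
gripper_force: 6.3
time: 6.52
ee_pos: [0.6036, 0.1643, 0.0077]
tool_rot: [0.725, 0.689, -0.004, 0.001]
wrist_force: [-7.8, -16.5, 9.6]
opening: 0.0427
gripper_force: 8.3
time: 7.02
ee_pos: [0.604, 0.1734, 0.0077]
tool_rot: [0.725, 0.689, -0.004, 0.0]
wrist_force: [-8.1, -14.4, 10.2]
opening: 0.0427
gripper_force: 7.5
```

```bash
python3 -m pendant '[{"gripper":0,"dx":4,"dy":0,"dz":0,"spin":0},{"gripper":0,"dx":3,"dy":0,"dz":0,"spin":0},{"gripper":0,"dx":3,"dy":0,"dz":0,"spin":0}]' && python3 -m pendant '[{"gripper":0,"dx":2,"dy":0,"dz":0,"spin":0},{"gripper":0,"dx":2,"dy":0,"dz":0,"spin":0}]' &&  python3 -m pendant '[{"gripper":0,"dx":2,"dy":0,"dz":0,"spin":0},{"gripper":0,"dx":2,"dy":0,"dz":0,"spin":0}]'
python3 - <<'E'
from h import *
s=snap('side','side1')
c=s['color'];cv2.imwrite('pics/crop3.png',cv2.resize(c[120:270,220:420],None,fx=4,fy=4,interpolation=cv2.INTER_CUBIC)[:,:,::-1])
E
```

```text
time: 7.4
ee_pos: [0.6044, 0.1827, 0.0077]
tool_rot: [0.725, 0.689, -0.005, 0.001]
wrist_force: [-8.6, -17.8, 11.7]
opening: 0.0426
gripper_force: 9.2
time: 7.65
ee_pos: [0.6046, 0.1866, 0.0077]
tool_rot: [0.725, 0.689, -0.005, 0.001]
wrist_force: [-9.5, -18.6, 11.8]
opening: 0.043
gripper_force: 9.3
time: 7.9
ee_pos: [0.6048, 0.1905, 0.0077]
tool_rot: [0.725, 0.689, -0.005, 0.001]
wrist_force: [-8.5, -18.6, 12.1]
opening: 0.0427
gripper_force: 9.5
```

View pics/crop3.png

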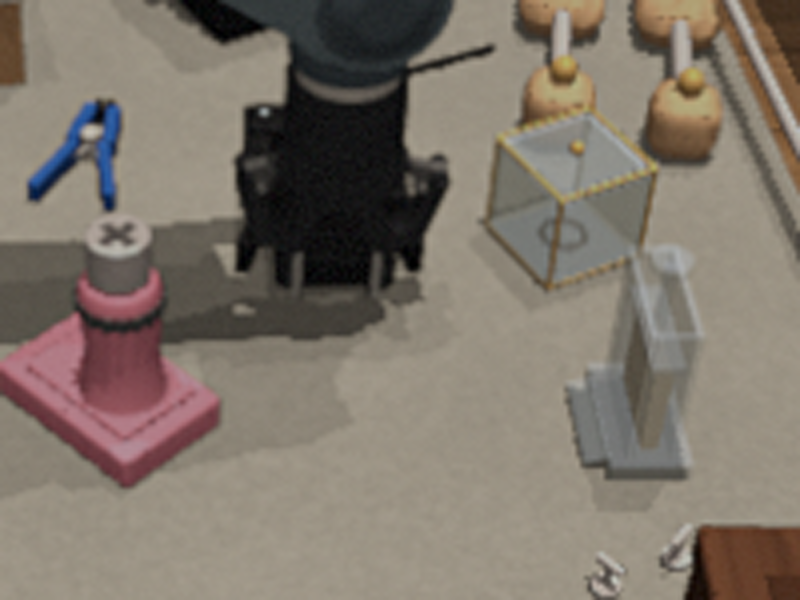

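The fingers are still behind the heel at crop (345,285), and the guide tips sit just ahead of them. The force hasn't jumped yet, so the polisher is not home and I'll push on.

```bash
python3 -m pendant '[{"gripper":0,"dx":2,"dy":0,"dz":0,"spin":0},{"gripper":0,"dx":2,"dy":0,"dz":0,"spin":0}]' && python3 -m pendant '[{"gripper":0,"dx":2,"dy":0,"dz":0,"spin":0},{"gripper":0,"dx":0,"dy":0,"dz":0,"spin":0}]' &&  python3 -m pendant '[{"gripper":0,"dx":2,"dy":0,"dz":0,"spin":0},{"gripper":0,"dx":0,"dy":0,"dz":0,"spin":0}]'
```

```text
time: 8.2
ee_pos: [0.6048, 0.1907, 0.0077]
tool_rot: [0.725, 0.689, -0.008, 0.003]
wrist_force: [-12.9, -38.2, 16.7]
opening: 0.0425
gripper_force: 19.4
time: 8.45
ee_pos: [0.6048, 0.1907, 0.0077]
tool_rot: [0.725, 0.689, -0.01, 0.003]
wrist_force: [-13.1, -41.3, 17.9]
opening: 0.0427
gripper_force: 20.8
time: 8.7
ee_pos: [0.6048, 0.1908, 0.0078]
tool_rot: [0.725, 0.689, -0.011, 0.004]
wrist_force: [-15.9, -47.7, 20.5]
opening: 0.0429
gripper_force: 24.6
```

```bash
python3 -m pendant '[{"gripper":0,"dx":-10,"dy":0,"dz":0,"spin":0},{"gripper":0,"dx":-20,"dy":0,"dz":0,"spin":0},{"gripper":0,"dx":-25,"dy":0,"dz":0,"spin":0},{"gripper":0,"dx":0,"dy":0,"dz":-50,"spin":0},{"gripper":0,"dx":0,"dy":0,"dz":-60,"spin":0},{"gripper":0,"dx":0,"dy":0,"dz":-60,"spin":0},{"gripper":-1,"dx":-55,"dy":-7,"dz":-60,"spin":0},{"gripper":-1,"dx":-55,"dy":-7,"dz":0,"spin":0}]' && python3 -m pendant '[{"gripper":-1,"dx":-55,"dy":-7,"dz":0,"spin":0},{"gripper":-1,"dx":-55,"dy":-7,"dz":0,"spin":0},{"gripper":-1,"dx":-55,"dy":-7,"dz":0,"spin":0},{"gripper":-1,"dx":-55,"dy":-7,"dz":0,"spin":0},{"gripper":-1,"dx":-55,"dy":-7,"dz":0,"spin":0},{"gripper":-1,"dx":0,"dy":0,"dz":0,"spin":0}]'
python3 - <<'E'
from h import *
a=snap('top','top2');b=snap('side','side2');w=snap('wrist','w2')
z=lambda i,f:cv2.resize(i,None,fx=f,fy=f,interpolation=cv2.INTER_CUBIC)
ca=z(a['color'][160:230,130:260],4);cb=z(b['color'][130:220,260:360],3);cw=z(w['color'],.6)
im=np.zeros((600,800,3),np.uint8);im[:280,:520]=ca;im[280:532,:300]=cb;im[280:280+252,310:310+336]=cw
cv2.imwrite('pics/crop4.png',im[:,:,::-1])
print(ray(w,[[280,210]]),tool())
E
```

```text
time: 9.7
ee_pos: [0.5888, 0.0509, 0.2289]
tool_rot: [0.725, 0.689, 0.004, 0.004]
wrist_force: [0.6, -0.2, -1.0]
opening: 0.0772
gripper_force: 0.0
time: 10.45
ee_pos: [0.5357, -0.2245, 0.2232]
tool_rot: [0.728, 0.686, 0.0, 0.0]
wrist_force: [-0.1, 0.8, -0.7]
opening: 0.0853
gripper_force: 0.0Traceback (most recent call last):
  File "<stdin>", line 5, in <module>
ValueError: could not broadcast input array from shape (270,300,3) into shape (252,300,3)
```

Run:
```python
from h import *
a,b,w=load('top2'),load('side2'),load('w2')
z=lambda i,f:cv2.resize(i,None,fx=f,fy=f,interpolation=cv2.INTER_CUBIC)
ca=z(a['color'][160:230,130:260],4);cb=z(b['color'][130:220,260:360],3);cw=z(w['color'],.75)
im=np.zeros((600,800,3),np.uint8);im[:280,:520]=ca;im[280:550,:300]=cb;im[280:595,310:730]=cw
cv2.imwrite('pics/crop4.png',im[:,:,::-1])
print(ray(w,[[280,210]]),tool())
```

```text
(array([ 0.54042902, -0.14698142,  0.36619595]), array([[ 0.00233659, -0.2973793 , -0.9549359 ]])) (array([ 0.5365387 , -0.22061863,  0.22300602]), array([[ 5.34469017e-02,  9.98570693e-01,  2.77820080e-05],
       [ 9.98570501e-01, -5.34469087e-02,  6.18131637e-04],
       [ 6.18732999e-04, -5.29492720e-06, -9.99999809e-01]]))
```

View pics/crop4.png

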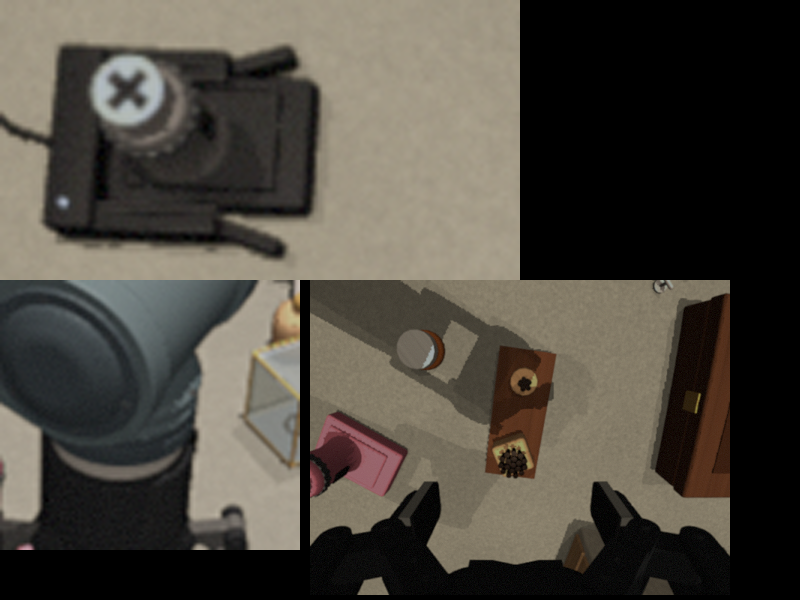

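The polisher is docked: its heel stands just out of the guides and the chuck is at about (162,182) in the top view. The wrist view shows the brush hub near wrist pixel (269,235). I'll measure the hub and the chuck cross.

Run:
```python
from h import *
a,t0,w=load('top2'),load('top0'),load('w2')
def hub(s,box,name):
    u0,v0,u1,v1=box;c=s['color'][v0:v1,u0:u1];h=cv2.cvtColor(c,cv2.COLOR_RGB2HSV)
    m=((h[:,:,0]>=15)&(h[:,:,0]<35)&(h[:,:,1]>60)&(h[:,:,2]>70)).astype(np.uint8)
    n,l,st,ce=cv2.connectedComponentsWithStats(m);i=1+np.argmax(st[1:,4])
    pts=(np.argwhere(l==i)[:,::-1]+[u0,v0]).astype(np.float32)
    for z in(.064,.05):
        r=cv2.minAreaRect(onz(s,pts,z)[:,:2].astype(np.float32));print(name,st[i],z,np.round(r[0],4),np.round(r[1],4),round(r[2],1))
hub(w,(225,190,320,270),'wrist');hub(t0,(395,205,432,240),'top0')
# chuck cross
c=a['color'][172:194,150:176];g=cv2.cvtColor(c,cv2.COLOR_RGB2GRAY)
ds=(g>130).astype(np.uint8);hull=cv2.convexHull(np.argwhere(ds>0)[:,::-1].astype(np.int32))
(cx,cy),r=cv2.minEnclosingCircle(hull);print('chuck px',cx+150,cy+172,r,onz(a,[[cx+150,cy+172]],.15),'from hull mask')
z=lambda i,f:cv2.resize(i,None,fx=f,fy=f,interpolation=cv2.INTER_CUBIC)
im=np.zeros((600,800,3),np.uint8)
im[:400,:400]=z(w['color'][190:270,230:310],5);im[:400,400:]=z(a['color'][167:197,147:177],400/30);im[400:600,:200]=z(t0['color'][202:242,394:434],5)
cv2.imwrite('pics/crop5.png',im[:,:,::-1])
```

```text
wrist [ 18  19  56  44 925] 0.064 [ 0.5315 -0.2659] [0.0441 0.0442] 17.6
wrist [ 18  19  56  44 925] 0.05 [ 0.5311 -0.2714] [0.0462 0.0462] 17.6
top0 [  5   5  28  25 292] 0.064 [ 0.5288 -0.2713] [0.0537 0.0581] 17.2
top0 [  5   5  28  25 292] 0.05 [ 0.5309 -0.2753] [0.0545 0.0589] 17.2
chuck px 161.5 182.0 9.013978004455566 [[0.61204896 0.2757778  0.15      ]] from hull mask
```

View pics/crop5.png

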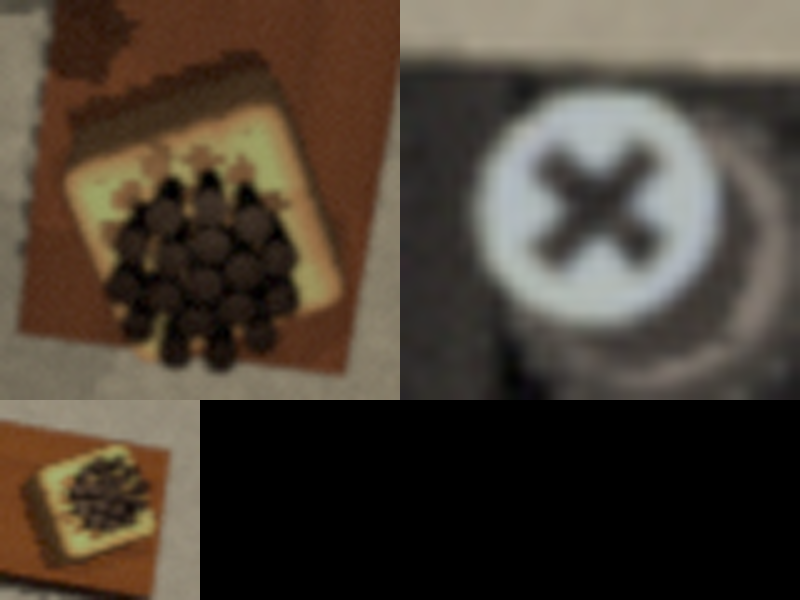

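```bash
python3 -m pendant '[{"gripper":-1,"dx":-45.5,"dy":-2.6,"dz":0,"spin":0},{"gripper":-1,"dx":0,"dy":0,"dz":0,"spin":-0.18},{"gripper":-1,"dx":0,"dy":0,"dz":30,"spin":-0.18},{"gripper":-1,"dx":0,"dy":0,"dz":40,"spin":0},{"gripper":-1,"dx":0,"dy":0,"dz":0,"spin":0},{"gripper":-1,"dx":0,"dy":0,"dz":0,"spin":0}]'
python3 - <<'E'
from h import *
p,Rm=tool();print(p,Rm.round(3));print(totool(np.array([.5315,-.266,.034])-p),'yaw err deg',17.6-np.degrees(np.arctan2(Rm[1,1],Rm[0,1])))
w=snap('wrist','w3')
u0,v0,u1,v1=150,150,420,419
h=cv2.cvtColor(w['color'],cv2.COLOR_RGB2HSV)
m=((h[:,:,0]>=15)&(h[:,:,0]<35)&(h[:,:,1]>60)&(h[:,:,2]>70)).astype(np.uint8)
n,l,st,ce=cv2.connectedComponentsWithStats(m)
for i in np.argsort(-st[1:,4])[:4]+1:
    pts=np.argwhere(l==i)[:,::-1].astype(np.float32);r=cv2.minAreaRect(onz(w,pts,.064)[:,:2].astype(np.float32));print(st[i],r)
cv2.imwrite('pics/crop6.png',w['color'][:,:,::-1])
E
```

```text
time: 11.35
ee_pos: [0.5325, -0.2662, 0.1547]
tool_rot: [0.591, 0.807, 0.0, 0.001]
wrist_force: [0.0, -0.3, 0.2]
opening: 0.0852
gripper_force: 0.0
[ 0.53247925 -0.26619145  0.15471212] [[-0.303  0.953  0.002]
 [ 0.953  0.303 -0.001]
 [-0.002  0.001 -1.   ]]
[  0.66208942  -1.01785147 120.71013311] yaw err deg -0.012389310787547458
[ 241  179   65   82 1317] ((0.5344230532646179, -0.2726626694202423), (0.04607759788632393, 0.060538697987794876), 16.050365447998047)
[ 315   67   47   50 1132] ((0.5475990176200867, -0.17592313885688782), (0.029966598376631737, 0.030518224462866783), 19.336029052734375)
[375  67  28  49  64] ((0.5791036486625671, -0.16589626669883728), (0.032566748559474945, 0.004688709042966366), 86.86560821533203)
[341  32  50  32  59] ((0.5549555420875549, -0.14519020915031433), (0.0006936893332749605, 0.03685273602604866), 78.95210266113281)
```

View pics/crop6.png

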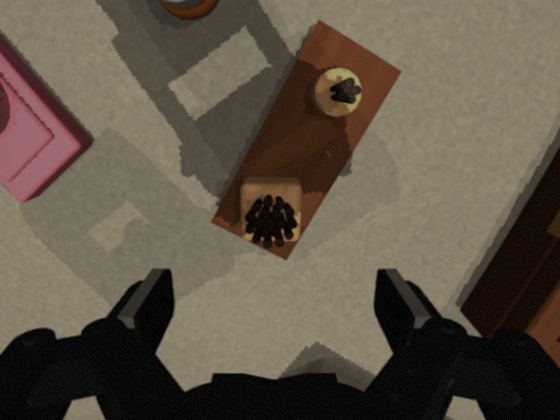

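The hub sits squarely between the fingers: columns 241–301, against a finger centre of about 274. I'll descend and grip.

```bash
python3 -m pendant '[{"gripper":-1,"dx":0.5,"dy":-1,"dz":40,"spin":0},{"gripper":-1,"dx":0,"dy":0,"dz":40,"spin":0},{"gripper":-1,"dx":0,"dy":0,"dz":25,"spin":0},{"gripper":-1,"dx":0,"dy":0,"dz":12,"spin":0},{"gripper":-1,"dx":0,"dy":0,"dz":3,"spin":0},{"gripper":-1,"dx":0,"dy":0,"dz":0,"spin":0}]' && python3 -m pendant '[{"gripper":1,"dx":0,"dy":0,"dz":0,"spin":0},{"gripper":1,"dx":0,"dy":0,"dz":0,"spin":0},{"gripper":1,"dx":0,"dy":0,"dz":0,"spin":0},{"gripper":1,"dx":0,"dy":0,"dz":0,"spin":0},{"gripper":1,"dx":0,"dy":0,"dz":0,"spin":0},{"gripper":1,"dx":0,"dy":0,"dz":0,"spin":0}]' 80
```

```text
time: 12.15
ee_pos: [0.5313, -0.2671, 0.0347]
tool_rot: [0.591, 0.807, -0.0, 0.001]
wrist_force: [0.5, -0.4, 0.4]
opening: 0.0853
gripper_force: 0.0
time: 12.9
ee_pos: [0.531, -0.2669, 0.0341]
tool_rot: [0.591, 0.807, -0.0, 0.001]
wrist_force: [-0.1, -0.5, 5.4]
opening: 0.0426
gripper_force: 82.4
```

```bash
python3 -m pendant '[{"gripper":1,"dx":0,"dy":0,"dz":-20,"spin":0},{"gripper":1,"dx":0,"dy":0,"dz":-40,"spin":0},{"gripper":1,"dx":0,"dy":0,"dz":-50,"spin":0},{"gripper":1,"dx":0,"dy":0,"dz":-50,"spin":0},{"gripper":1,"dx":0,"dy":0,"dz":-40,"spin":0},{"gripper":1,"dx":44,"dy":27,"dz":0,"spin":0},{"gripper":1,"dx":44,"dy":27,"dz":0,"spin":0},{"gripper":1,"dx":44,"dy":27,"dz":0,"spin":0}]' && python3 -m pendant '[{"gripper":1,"dx":44,"dy":27,"dz":0,"spin":0},{"gripper":1,"dx":44,"dy":27,"dz":0,"spin":0},{"gripper":1,"dx":44,"dy":27,"dz":0,"spin":0},{"gripper":1,"dx":44,"dy":27,"dz":0,"spin":0},{"gripper":1,"dx":44,"dy":27,"dz":0,"spin":0},{"gripper":1,"dx":44,"dy":27,"dz":0,"spin":0},{"gripper":1,"dx":44,"dy":27,"dz":0,"spin":0}]' && python3 -m pendant '[{"gripper":1,"dx":0,"dy":0,"dz":0,"spin":-0.157},{"gripper":1,"dx":0,"dy":0,"dz":0,"spin":-0.157},{"gripper":1,"dx":0,"dy":0,"dz":0,"spin":-0.157},{"gripper":1,"dx":0,"dy":0,"dz":0,"spin":0},{"gripper":1,"dx":0,"dy":0,"dz":0,"spin":0}]'
python3 - <<'E'
from h import *
print(tool())
w=snap('wrist','w4');b=snap('side','side4')
print(proj(w,[.612,.276,.15]),proj(b,[.612,.276,.15]),proj(b,tool()[0]))
im=np.zeros((420,800,3),np.uint8);im[:,:560]=w['color'];u,v=proj(b,[.612,.276,.15])[0].astype(int)
im[:360,560:]=cv2.resize(b['color'][v-60:v+60,u-40:u+40],(240,360),interpolation=cv2.INTER_CUBIC)
print(u,v);cv2.imwrite('pics/crop7.png',im[:,:,::-1])
E
```

```text
time: 13.9
ee_pos: [0.5676, -0.1146, 0.2339]
tool_rot: [0.591, 0.806, 0.0, 0.0]
wrist_force: [1.0, 0.5, -0.2]
opening: 0.043
gripper_force: 81.9
time: 14.78
ee_pos: [0.655, 0.2361, 0.2337]
tool_rot: [0.591, 0.807, -0.0, -0.0]
wrist_force: [1.3, -0.9, -1.0]
opening: 0.0428
gripper_force: 81.8
time: 15.4
ee_pos: [0.6551, 0.2344, 0.2334]
tool_rot: [0.388, 0.922, -0.0, -0.0]
wrist_force: [-0.0, -0.6, -1.4]
opening: 0.043
gripper_force: 82.0
(array([0.65508314, 0.23440206, 0.23342513]), array([[-6.99580937e-01,  7.14553349e-01, -1.55707317e-04],
       [ 7.14553363e-01,  6.99580937e-01, -5.86065971e-05],
       [ 6.70523308e-05, -1.52261245e-04, -9.99999986e-01]]))
[[271.19902715 126.50699974]] [[305.11967865 128.52658754]] [[326.6203598  108.63385646]]
305 128
```

View pics/crop7.png

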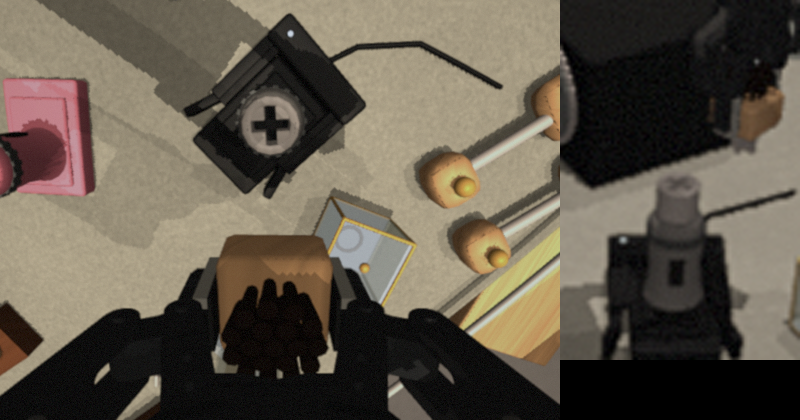

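The chuck is at wrist (271,125), its cross is nearly aligned with the image, and the head hangs level in the grip, with the hub's front edge at row 236. I'll refine the chuck centre, the cross angle and the hub's offset in the grip.

Run:
```python
from h import *
w,b=load('w4'),load('side4');p,Rm=tool()
c=w['color'];g=cv2.cvtColor(c,cv2.COLOR_RGB2GRAY)
u0,v0=230,85;s=g[v0:v0+80,u0:u0+82]
yy,xx=np.mgrid[v0:v0+80,u0:u0+82]
near=np.hypot(xx-271,yy-125)<24
m=(near&(s<75));n,l,st,ce=cv2.connectedComponentsWithStats(m.astype(np.uint8))
i=l[40,41];pts=np.argwhere(l==i)[:,::-1]+[u0,v0];cen=pts.mean(0);print('cross',st[i],cen)
W=onz(w,pts,.15)[:,:2];C=W.mean(0);d=W-C;z=d[:,0]+1j*d[:,1]
print('cross world',C,'extent',np.ptp(d@Rm[:2,:2],axis=0),'angle',np.degrees(np.angle((np.abs(z)**2*(z/np.abs(z))**4).sum())/4)%90)
print('tool y angle',np.degrees(np.arctan2(Rm[1,1],Rm[0,1])))
# chuck rim
e=cv2.HoughCircles(cv2.medianBlur(g,3)[85:170,230:315],cv2.HOUGH_GRADIENT,1,50,param1=80,param2=12,minRadius=20,maxRadius=33);print('circ',e[0][:2]+[230,85,0] if e is not None else None)
print('rim px expected r',np.ptp(proj(w,[[C[0]-.019*Rm[0,0],C[1]-.019*Rm[1,0],.15],[C[0]+.019*Rm[0,0],C[1]+.019*Rm[1,0],.15]]),axis=0)/2)
for off in(-3,0,3):
  for dz in(0,-3,3):
    P=[p+Rm@np.array([.022+off/1e3,sy*.022,dz/1e3]) for sy in(-1,1)];print('hub bottom front off',off,'down',dz,proj(w,P).round(1).tolist())
gg=g[225:330,276];print('col276 rows225+',gg.tolist())
print('row250 edges',g[250,205:345].tolist())
bg=cv2.cvtColor(b['color'],cv2.COLOR_RGB2GRAY)
print('side proj',proj(b,[C[0],C[1],.15]))
```

```text
cross [ 22  21  38  39 713] [270.32398317 124.81065919]
cross world [0.61087719 0.27634928] extent [0.02385149 0.02372721] angle 48.25772343019682
tool y angle 44.43790295369251
circ [[269.5        125.5         29.10000038]]
rim px expected r [ 0.0776483  30.28679657]
hub bottom front off -3 down 0 [[224.1, 233.6], [323.5, 233.6]]
hub bottom front off -3 down -3 [[223.1, 236.1], [324.4, 236.1]]
hub bottom front off -3 down 3 [[225.0, 231.2], [322.6, 231.2]]
hub bottom front off 0 down 0 [[223.8, 227.2], [323.8, 227.2]]
hub bottom front off 0 down -3 [[222.8, 229.6], [324.7, 229.6]]
hub bottom front off 0 down 3 [[224.7, 224.9], [322.8, 224.9]]
hub bottom front off 3 down 0 [[223.5, 220.8], [324.1, 220.8]]
hub bottom front off 3 down -3 [[222.5, 223.1], [325.0, 223.1]]
hub bottom front off 3 down 3 [[224.4, 218.6], [323.1, 218.6]]
col276 rows225+ [152, 155, 154, 155, 153, 150, 150, 146, 141, 119, 78, 58, 61, 63, 64, 65, 65, 62, 62, 61, 62, 59, 56, 64, 61, 62, 65, 63, 68, 69, 74, 77, 81, 80, 82, 95, 100, 102, 103, 105, 106, 108, 108, 111, 110, 112, 115, 110, 106, 95, 89, 89, 88, 87, 88, 87, 83, 75, 72, 71, 61, 53, 51, 48, 48, 41, 38, 37, 33, 26, 18, 18, 10, 4, 7, 7, 7, 5, 4, 11, 6, 13, 13, 7, 14, 8, 18, 14, 1, 13, 8, 18, 4, 4, 14, 9, 6, 13, 0, 1, 7, 10, 5, 7, 15]
row250 edges [164, 162, 161, 162, 161, 160, 159, 158, 158, 156, 158, 159, 163, 160, 159, 153, 122, 83, 61, 60, 59, 61, 64, 63, 67, 65, 70, 68, 65, 68, 64, 62, 64, 64, 62, 65, 61, 66, 63, 67, 62, 64, 63, 65, 67, 62, 62, 64, 65, 65, 66, 65, 62, 65, 64, 64, 66, 65, 66, 61, 65, 63, 62, 61, 61, 62, 61, 64, 61, 61, 61, 62, 65, 63, 67, 67, 63, 63, 65, 63, 65, 62, 64, 64, 63, 65, 67, 65, 68, 67, 67, 60, 63, 65, 65, 66, 68, 66, 68, 69, 68, 70, 68, 68, 71, 69, 63, 63, 66, 68, 64, 63, 67, 66, 69, 68, 66, 66, 66, 62, 66, 69, 94, 130, 167, 167, 159, 162, 170, 174, 172, 173, 172, 171, 167, 156, 151, 147, 147, 149]
side proj [[304.66816774 128.46373934]]
```

Run:
```python
from h import *
w,b=load('w4'),load('side4');p,Rm=tool()
g=cv2.cvtColor(w['color'],cv2.COLOR_RGB2GRAY).astype(float)
for r in(237,239,242,246,250,254,258,262,266):
    d=np.diff(g[r]);L=205+np.argmin(d[205:245]);Rr=310+np.argmax(d[310:345]);print(r,L,Rr,Rr-L,end=' | ')
print()
# lab: hub hue boundary on front face, cols
h=cv2.cvtColor(w['color'],cv2.COLOR_RGB2HSV)
for col in(235,245,310,318): print(col,[(r,int(g[r,col])) for r in range(232,300,2)])
bh=cv2.cvtColor(b['color'],cv2.COLOR_RGB2HSV)
u,v=310,70;m=((bh[:,:,0]<30)&(bh[:,:,1]>75)&(bh[:,:,2]>70)).astype(np.uint8)[v:v+60,u:u+40]
n,l,st,ce=cv2.connectedComponentsWithStats(m)
for i in range(1,n):
    if st[i,4]>20: print('side',st[i]+[u,v,0,0,0],ce[i]+[u,v])
for off in(-4,0):
  for up in(0,6):
    P=np.array([p+Rm@np.array([x*.022+off/1e3,y*.022,-z-up/1e3]) for x in(-1,1) for y in(-1,1) for z in(0,.03)]);q=proj(b,P);print('pred',off,up,q.min(0),q.max(0),'stem tip',proj(b,p+Rm@np.array([off/1e3,0,.024-up/1e3])))
print(m.shape);print('\n'.join(''.join('.#'[x] for x in r) for r in m))
```

```text
237 227 334 107 | 239 225 333 108 | 242 224 331 107 | 246 222 325 103 | 250 221 328 107 | 254 219 327 108 | 258 208 338 130 | 262 207 340 133 | 266 205 342 137 | 
235 [(232, 162), (234, 117), (236, 62), (238, 64), (240, 64), (242, 60), (244, 62), (246, 68), (248, 61), (250, 64), (252, 66), (254, 70), (256, 73), (258, 81), (260, 85), (262, 89), (264, 89), (266, 92), (268, 91), (270, 92), (272, 91), (274, 92), (276, 90), (278, 92), (280, 93), (282, 92), (284, 91), (286, 93), (288, 90), (290, 92), (292, 91), (294, 92), (296, 92), (298, 92)]
245 [(232, 161), (234, 118), (236, 60), (238, 60), (240, 61), (242, 65), (244, 66), (246, 67), (248, 65), (250, 62), (252, 66), (254, 66), (256, 74), (258, 78), (260, 84), (262, 88), (264, 85), (266, 91), (268, 87), (270, 87), (272, 88), (274, 89), (276, 91), (278, 90), (280, 88), (282, 88), (284, 90), (286, 89), (288, 81), (290, 58), (292, 30), (294, 4), (296, 17), (298, 9)]
310 [(232, 131), (234, 118), (236, 58), (238, 60), (240, 62), (242, 61), (244, 65), (246, 68), (248, 68), (250, 69), (252, 66), (254, 68), (256, 75), (258, 87), (260, 97), (262,
[... 2840 characters left out ...]
...
..............#######...................
.................###....................
........................................
........................................
........................................
........................................
........................................
........................................
........................................
........................................
........................................
........................................
........................................
........................................
........................................
........................................
........................................
```

Run:
```python
from h import *
w,b=load('w4'),load('side4');p,Rm=tool()
f=lambda c,o,up,y,z:proj(c,p+Rm@np.array([.022+o/1e3,y*.022,-z-up/1e3]))[0].round(1).tolist()
for o in(-4,-2,0):
  for up in(0,3,6): print(o,up,'bot',f(w,o,up,-1,0),f(w,o,up,1,0),'top',f(w,o,up,-1,.03),f(w,o,up,1,.03),'rear top',proj(w,p+Rm@np.array([-.022+o/1e3,.022,-.03-up/1e3])).round(1))
```

```text
-4 0 bot [224.2, 235.7] [323.4, 235.7] top [212.9, 266.2] [334.6, 266.2] rear top [[328.2 364.2]]
-4 3 bot [223.2, 238.2] [324.3, 238.2] top [211.5, 270.0] [336.0, 270.0] rear top [[329.3 369.6]]
-4 6 bot [222.3, 240.9] [325.3, 240.9] top [210.0, 274.0] [337.5, 274.0] rear top [[330.4 375.1]]
-2 0 bot [224.0, 231.5] [323.6, 231.5] top [212.6, 261.2] [334.9, 261.2] rear top [[328.5 360.3]]
-2 3 bot [223.0, 233.9] [324.5, 234.0] top [211.2, 264.9] [336.3, 264.9] rear top [[329.6 365.6]]
-2 6 bot [222.1, 236.5] [325.5, 236.5] top [209.7, 268.8] [337.8, 268.8] rear top [[330.7 371.1]]
0 0 bot [223.8, 227.2] [323.8, 227.2] top [212.3, 256.1] [335.2, 256.1] rear top [[328.7 356.2]]
0 3 bot [222.8, 229.6] [324.7, 229.6] top [210.9, 259.7] [336.6, 259.8] rear top [[329.9 361.5]]
0 6 bot [221.8, 232.1] [325.7, 232.1] top [209.3, 263.5] [338.1, 263.6] rear top [[331.  366.9]]
```

```bash
python3 -m pendant '[{"gripper":1,"dx":31,"dy":-1.1,"dz":0,"spin":0},{"gripper":1,"dx":31,"dy":-1.1,"dz":0,"spin":0},{"gripper":1,"dx":0,"dy":0,"dz":0,"spin":-0.067},{"gripper":1,"dx":0,"dy":0,"dz":30,"spin":0},{"gripper":1,"dx":0,"dy":0,"dz":20,"spin":0},{"gripper":1,"dx":0,"dy":0,"dz":0,"spin":0},{"gripper":1,"dx":0,"dy":0,"dz":0,"spin":0}]'
python3 - <<'E'
from h import *
p,Rm=tool();print(p,np.degrees(np.arctan2(Rm[1,1],Rm[0,1])),totool(np.array([.610,.2773,.174])-p))
b=snap('side','side5');u,v=305,128
cv2.imwrite('pics/crop8.png',cv2.resize(b['color'][v-50:v+50,u-50:u+50],(600,600),interpolation=cv2.INTER_CUBIC)[:,:,::-1])
E
```

```text
time: 16.38
ee_pos: [0.6108, 0.2772, 0.184]
tool_rot: [0.356, 0.935, 0.0, 0.0]
wrist_force: [0.5, 0.2, -1.3]
opening: 0.0426
gripper_force: 81.9
[0.61079319 0.27716149 0.18401197] 48.3369779975355 [ 0.69095984 -0.43304244 10.0111433 ]
```

View pics/crop8.png

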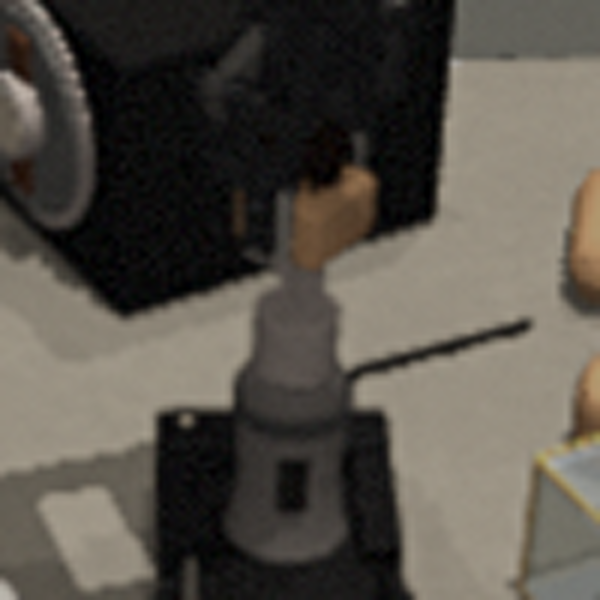

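The side view shows the stem (columns 280–325) just above the chuck (255–340), perhaps 1–2 mm too far in +x. I'll nudge it and lower gently.

```bash
python3 -m pendant '[{"gripper":1,"dx":1,"dy":-0.7,"dz":4,"spin":0},{"gripper":1,"dx":0,"dy":0,"dz":4,"spin":0},{"gripper":1,"dx":0,"dy":0,"dz":3,"spin":0},{"gripper":1,"dx":0,"dy":0,"dz":2,"spin":0},{"gripper":1,"dx":0,"dy":0,"dz":0,"spin":0}]' && python3 -m pendant '[{"gripper":1,"dx":0,"dy":0,"dz":2,"spin":0},{"gripper":1,"dx":0,"dy":0,"dz":0,"spin":0}]'; python3 -c "
from h import *
print(tool()[0],env.read_state()['torque'])"
```

```text
time: 17.05
ee_pos: [0.6089, 0.2773, 0.1699]
tool_rot: [0.355, 0.935, -0.0, -0.0]
wrist_force: [0.1, 0.1, -1.5]
opening: 0.0431
gripper_force: 82.0
time: 17.3
ee_pos: [0.609, 0.2773, 0.168]
tool_rot: [0.355, 0.935, -0.0, -0.0]
wrist_force: [0.4, 0.1, -1.5]
opening: 0.043
gripper_force: 82.0
[0.60896475 0.2772509  0.16804568] [ 0.05944349 -0.00375601  0.00920479]
```

```bash
python3 -m pendant '[{"gripper":1,"dx":0,"dy":0,"dz":3,"spin":0},{"gripper":1,"dx":0,"dy":0,"dz":0,"spin":0}]' && python3 -m pendant '[{"gripper":1,"dx":0,"dy":0,"dz":3,"spin":0},{"gripper":1,"dx":0,"dy":0,"dz":0,"spin":0}]' && python3 -m pendant '[{"gripper":1,"dx":0,"dy":0,"dz":3,"spin":0},{"gripper":1,"dx":0,"dy":0,"dz":0,"spin":0}]'
```

```text
time: 17.55
ee_pos: [0.6088, 0.2772, 0.1648]
tool_rot: [0.355, 0.935, -0.0, -0.0]
wrist_force: [0.4, -0.0, -0.9]
opening: 0.0427
gripper_force: 82.0
time: 17.8
ee_pos: [0.6088, 0.2772, 0.1618]
tool_rot: [0.355, 0.935, -0.0, -0.0]
wrist_force: [0.4, 0.4, -0.4]
opening: 0.0427
gripper_force: 82.0
time: 18.05
ee_pos: [0.6091, 0.2773, 0.1593]
tool_rot: [0.355, 0.935, 0.0, 0.0]
wrist_force: [-0.8, 0.4, -1.3]
opening: 0.0432
gripper_force: 82.1
```

```bash
python3 -m pendant '[{"gripper":1,"dx":0,"dy":0,"dz":3,"spin":0},{"gripper":1,"dx":0,"dy":0,"dz":0,"spin":0}]' 110 && python3 -m pendant '[{"gripper":1,"dx":0,"dy":0,"dz":3,"spin":0},{"gripper":1,"dx":0,"dy":0,"dz":0,"spin":0}]' && python3 -m pendant '[{"gripper":1,"dx":0,"dy":0,"dz":3,"spin":0},{"gripper":1,"dx":0,"dy":0,"dz":0,"spin":0}]'
```

```text
time: 18.3
ee_pos: [0.6092, 0.2773, 0.1568]
tool_rot: [0.355, 0.935, 0.0, 0.0]
wrist_force: [-1.0, 0.0, 4.3]
opening: 0.0424
gripper_force: 113.4
time: 18.55
ee_pos: [0.6093, 0.2773, 0.1536]
tool_rot: [0.355, 0.935, 0.0, 0.0]
wrist_force: [-1.4, -0.2, 4.7]
opening: 0.0425
gripper_force: 113.6
time: 18.8
ee_pos: [0.6093, 0.2774, 0.1509]
tool_rot: [0.355, 0.935, 0.0, 0.0]
wrist_force: [-2.6, -1.3, 6.5]
opening: 0.0426
gripper_force: 113.8
```

The spring force matches the socket. I'll press on to the hard stop.

```bash
python3 -m pendant '[{"gripper":1,"dx":0,"dy":0,"dz":2,"spin":0},{"gripper":1,"dx":0,"dy":0,"dz":0,"spin":0}]' && python3 -m pendant '[{"gripper":1,"dx":0,"dy":0,"dz":2,"spin":0},{"gripper":1,"dx":0,"dy":0,"dz":0,"spin":0}]' && python3 -m pendant '[{"gripper":1,"dx":0,"dy":0,"dz":2,"spin":0},{"gripper":1,"dx":0,"dy":0,"dz":0,"spin":0}]'
```

```text
time: 19.05
ee_pos: [0.6094, 0.2774, 0.1502]
tool_rot: [0.355, 0.935, 0.0, 0.0]
wrist_force: [-4.7, -2.1, 11.1]
opening: 0.0425
gripper_force: 115.0
time: 19.3
ee_pos: [0.6097, 0.2774, 0.1502]
tool_rot: [0.355, 0.935, 0.0, 0.001]
wrist_force: [-8.8, -2.8, 18.7]
opening: 0.0421
gripper_force: 115.9
time: 19.55
ee_pos: [0.6099, 0.2774, 0.1502]
tool_rot: [0.355, 0.935, 0.0, 0.001]
wrist_force: [-12.3, -4.8, 26.4]
opening: 0.0425
gripper_force: 116.9
```

```bash
python3 -m pendant '[{"gripper":1,"dx":0,"dy":0,"dz":0,"spin":0},{"gripper":1,"dx":0,"dy":0,"dz":0,"spin":0},{"gripper":1,"dx":0,"dy":0,"dz":0,"spin":0},{"gripper":1,"dx":0,"dy":0,"dz":0,"spin":0}]' && python3 -c "
from station import env
print(env.job_done())"
```

```text
time: 20.05
ee_pos: [0.6099, 0.2774, 0.1502]
tool_rot: [0.355, 0.935, 0.0, 0.001]
wrist_force: [-11.9, -4.6, 26.6]
opening: 0.0427
gripper_force: 116.9
the job is handed in; nothing more can be done
None
```

I handed the job in at 20 s with the polisher pushed into the dock to its stop and the wide brush head pressed onto the chuck to a hard stop, still gripped and held down at about 27 N; the hand-in gave no verdict.

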